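# Load a board carrier onto the marked rails of a card rack

### The job

Pick up the circuit-board carrier by its red grip post and slide it into the card rack, red post outward, onto the pair of rails that the orange collar on the rack's own front post marks. Push it in until you feel it come up firmly against the stop inside, without ramming or forcing it, then let go and leave it there. The carrier's edges must lie in the grooves of that one pair, and the other things on the bench stay where they are.

Things in the scene. Friction and masses are not known exactly. Their poses are not given: they have to be found in the camera images.
- carrier: Aluminium sheet 150 x 120 x 4 mm carrying a green circuit board (parts up to 17 mm above the underside, 15 mm clear of the sides), on a 44 mm wide tongue with a red grip post at its end. 0.20 to 0.33 kg, balancing about 120 mm ahead of the origin. Starts flat on the bench. Origin: on the underside below the post's centre. x runs along the tongue to the leading edge (the sheet spans x = 75 to 225 mm), y across, z up
- grip (a point): Point to grip: inside the red square post (24 x 24 mm, from 4 to 50 mm above the carrier's underside), 32 mm above the underside. Best held across y (by its two side faces). The carrier sticks out 225 mm ahead of the grip and may sag by a degree or so
- nose (a point): Middle of the carrier's leading edge, at mid thickness: 225 mm from the origin along +x, 2 mm above the underside
- rack: Fixed open card rack, 195 mm deep, 200 mm wide, 183 mm high, blue top frame. Origin: on the bench below the middle of the mouth (the rails' front ends, x = 0); x points into the rack along the rails, y across, z up. Three pairs of grooved aluminium rails, 160 mm long. When home, the grip post stands 71 to 107 mm in front of the mouth
- rail_low (a point): Middle of the mouth of the lowest rail pair, at the height of its ledges, where the sheet's underside rides: 45 mm above the bench. Each groove is 9 mm high (sheet 4 mm); the pair is 124 mm wide inside (sheet 120 mm). Lead-ins reaching 25 mm out in front of the mouth widen this by 8 mm down, up and to each side
- rail_mid (a point): The same for the middle pair, 85 mm above the bench. For all pairs: a black rubber-faced upright bar, 60 mm wide, stops the leading edge somewhere 118 to 154 mm inside the mouth, different each time and not measured; it must be felt. It does not yield: force builds up within a millimetre or two
- rail_high (a point): The same for the highest pair, 125 mm above the bench. For all pairs: a push of 5 N or more on the stop is firm; over 30 N on the stop, or over 40 N on the rails, is ramming. Sliding on the rails itself takes a few newtons at most when the carrier is level and straight
- marked_post (a point): Foot (bench level) of the rack's front upright that carries one orange collar, at x = 8 mm, y = -85 mm in the rack's frame. The collar on this upright shows which pair of rails is to be used
- collar_low: Orange collar, 25 mm across, 12 mm high, fixed; origin at its centre, 47 mm above the bench (level with the lowest rail pair). It sits either on the rack's marked upright or as a spare on the stand
- collar_mid: The same, 87 mm above the bench (middle rail pair)
- collar_high: The same, 127 mm above the bench (highest rail pair)
- stand: Black foot 60 x 130 x 12 mm with two upright rods to 172 mm that hold the two spare collars; fixed, not part of the work. Origin at the centre of its underside
- multimeter: Red hand multimeter lying on its back, 175 x 85 x 49 mm (length along its x), origin at the centre of its underside; leave alone
- spool: Blue solder spool standing on its flange, 52 mm across, 34 mm high, origin at the centre of its underside; leave alone
- flux: Small amber flux bottle, 40 mm across, 85 mm high, origin at the centre of its underside; leave alone
- driver: Screwdriver lying on the bench, about 0.2 m long along its x, origin below its middle; leave alone

How it is judged:
By the outcome, as a careful person would: the job done as asked, in the order asked, and still so for the second after the job is handed in, with the robot touching nothing.
It also fails if it takes over 51 s, if anything falls off the work surface, if the arm or the gripper's body presses on something with over 40 N, if the wrist force passes 120 N, or if a joint passes its speed limit or range.

### The arm

A 7-joint arm with a two-finger parallel gripper is mounted at the origin on the work surface. World frame = base frame: x ahead of the robot, y to its left, z up, the work surface at z = 0. Lengths are in m, angles in degrees, forces in N, time in s.
With the tool pointing down it reaches from about 0.4 to 0.85 m from the base axis. Payload 10.4 kg.
Tool frame: the origin (TCP) lies between the finger pads; the fingertips stand 11 mm ahead of it and the grasp point (between the pads) lies 8 mm behind it (finger_overhang is the distance from the TCP to the fingertips, in m); y points along the fingers, x is the direction in which the jaws open and shut, and the axes are right-handed (so a half turn about y gives the same grasp; the last joint's range is limited). The gripper opens to 85 mm and grips with 20 to 120 N. Pads are 22 mm wide; open, the fingers measure 114 mm over their backs; the gripper's body (76 mm by 85 mm) begins 54 mm behind the grasp point. The pads swing forward as they close: fully open they stand 13 mm farther back than shut.
Start: joints at [-75.837, 19.034, -3.707, 83.658, 1.238, 77.344, -5.071], TCP at [0.167, 0.602, 0.242] pointing down, gripper open.
Joint ranges: [-148.97, 148.97], [-28.65, 121.19], [-84.17, 76.75], [9.2, 138.47], [-72.65, 252.65], [3.7, 117.97], [-149.18, 149.18]. Speed limits (degrees/s): [127.2, 127.2, 159.86, 159.86, 180, 180, 180].

### API

Orientations are given as [roll, pitch, yaw] about the fixed x, y, z axes, in that order (R = Rz(yaw) Ry(pitch) Rx(roll)).
In Python, from station import sense, read_camera, close_job, finger_overhang gives the robot as it stands. The module is installed in compiled form; this text tells all that it offers.
- The arm moves only by the tool carry_out, never from a script. Its argument "moves" is one flat list of numbers, 4 for each row, row after row: the shift along the tool's x, y, z in mm, then the turn about the tool's y in degrees. In form: [x, y, z, twist, x, y, z, twist, ...]. A call has 1 to 12 rows; each row shifts and turns the commanded pose from where the row before left it, along the tool's axes as they then stand; what a row does not reach is not made up. A row lasts 1/10 s, in which the tool goes at most 50 mm and 8.59 degrees, less where a joint would pass 70% of its speed; a pose out of reach is approached as far as the arm can. A call with a gripper value outside its range is refused whole. "gripper" is the finger opening in mm, from 0 to 85.4, set as the call begins (left out, the last holds). The fingers move at their own pace and stop on an object; "squeeze" is the grip in N (left out, the last holds). Time passes only in rows, so rows that do not move let the fingers close. It gives the time, the measured TCP pose, the force and the opening at its end, in the units of the state.
- sense(): the state, without advancing time (a new reading comes with each control period).
- read_camera(name): name is "scene" or "top" or "wrist"; returns a dict with "pixels" (384x512x3 uint8, blue, green, red), "range_z" (384x512 float32, m along the optical axis (not along the pixel's ray), 0 where there is no reading), "fx", "fy", "cx", "cy" (pixels), "D" ([k1, k2, p1, p2, k3] as OpenCV has them; the pictures are not rectified), "R" (3x3) and "t" (3): a world point X has camera coordinates R X + t. Camera axes: x right, y down, z forward; pixel columns grow to the right and rows downward; lengths in m; the calibration is good to about 2 mm. A picture is of the moment at which its call begins.
- close_job(): hands the job in, once; it reports no verdict.
The state is a dict: "clock": time; "joint_pos": joint angles; "joint_vel": joint speeds; "tau": joint torques, N m; "tool_pos": TCP position; "eef_rot": TCP orientation; "ft_force": force on the tool from outside, world axes, zero at the start; "ft_torque": the same for the moment, N m; "gripper_width": finger opening in m.
Only numpy, scipy, OpenCV 4.12 (cv2) and the standard library are available. Lean on these libraries where they do the work, as an engineer would, in place of code of your own. Each camera call takes 0.05 s, during which the arm holds its last target. There are 200 camera calls.

## Working session

There is one attempt and no reset: what is moved stays moved. The work goes in short steps, Python scripts to look and compute and a tool call to move; the robot and the scene stay as the last step left them, time stands still between calls to the robot, and variables do not carry over. Pictures are saved under pics/ and viewed, about 8 in all and at most 12, crops included, and the job is handed in when it is done.

Besides the shell and the picture viewer there is one more tool, called after "Request:" as name(argument=value, ...) on one line, values as JSON. carry_out: Moves the arm, as the interface text tells. Its arguments: {"type":"object","properties":{"moves":{"type":"array","items":{"type":"number"}},"gripper":{"type":"number"},"squeeze":{"type":"number"}},"required":["moves"]}

```bash
mkdir -p pics; cat > h.py <<'E'
import numpy as np, cv2
from station import sense, read_camera
def snap(name,fn):
    c=read_camera(name); cv2.imwrite('pics/'+fn,c['pixels']); np.save('pics/'+fn+'.npy',c,allow_pickle=True); return c
def load(fn): return np.load('pics/'+fn+'.npy',allow_pickle=True).item()
def ray(c,uv):
    K=np.array([[c['fx'],0,c['cx']],[0,c['fy'],c['cy']],[0,0,1]])
    n=cv2.undistortPoints(np.array(uv,float).reshape(-1,1,2),K,np.array(c['D'],float))[:,0]
    R=np.array(c['R']);t=np.array(c['t'])
    return -R.T@t, np.c_[n,np.ones(len(n))]@R, n
def plane(c,uv,z):
    o,d,_=ray(c,uv); return o+d*((z-o[2])/d[:,2])[:,None]
def deproj(c,uv):
    o,d,_=ray(c,uv); uv=np.array(uv).reshape(-1,2).astype(int); return o+d*c['range_z'][uv[:,1],uv[:,0]][:,None]
def proj(c,X):
    K=np.array([[c['fx'],0,c['cx']],[0,c['fy'],c['cy']],[0,0,1]])
    return cv2.projectPoints(np.array(X,float).reshape(-1,3),cv2.Rodrigues(np.array(c['R'],float))[0],np.array(c['t'],float),K,np.array(c['D'],float))[0][:,0]
E
python3 - <<'E'
from h import *
a=snap('scene','s0.png');b=snap('top','t0.png');w=snap('wrist','w0.png')
for c in(a,b,w): print(-np.array(c['R']).T@c['t'],np.array(c['R'])[2],c['fx'])
print(sense())
E
```

```text
[1.36864577 0.03009739 0.67379144] [-0.82630193 -0.05436948 -0.56059707] 399.4007451892556
[ 0.41565568 -0.0271632   1.20013744] [ 0.1060652   0.00474147 -0.99434787] 448.2570059179832
[0.09213111 0.62235493 0.37416691] [ 0.28871834 -0.0809701  -0.95398405] 311.2223882531678
{'clock': 0.15, 'joint_pos': array([-75.83551916,  19.06234391,  -3.7063852 ,  83.69286723,
         1.23849627,  77.34508408,  -5.07060107]), 'joint_vel': array([-0.0569315 , -0.20965208,  0.07317763, -0.14844198, -0.02561319,
        0.04864672,  0.04283208]), 'tau': array([ 1.57690796e-03, -6.25832391e+01,  4.97058488e-02, -3.91855860e+01,
        1.63100293e-02,  7.41039345e-03,  2.07661242e-05]), 'tool_pos': array([0.16653667, 0.60212737, 0.24173037]), 'eef_rot': array([-9.00037249e+01,  6.03188657e-02,  7.45412214e+01]), 'ft_force': array([-0.05159488, -0.09243048, -0.41254793]), 'ft_torque': array([ 0.00555589, -0.02289748, -0.00639129]), 'gripper_width': 0.0856482148946363}
```

View pics/t0.png

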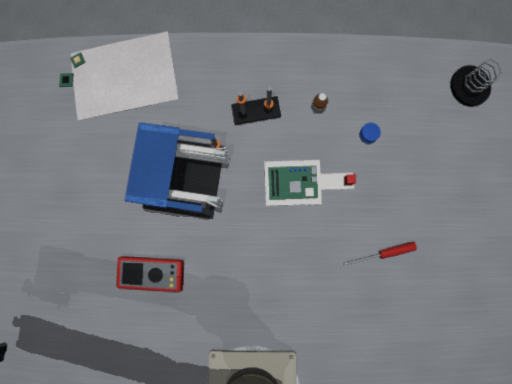

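View pics/s0.png

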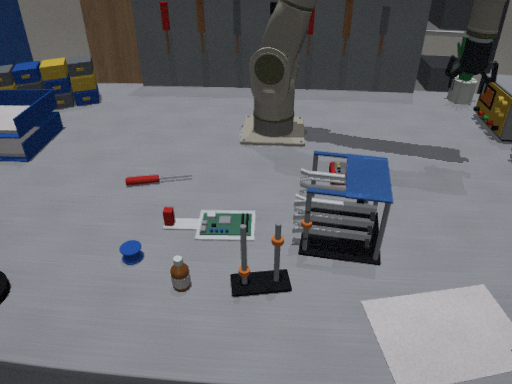

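The top view shows the carrier's red post at about (350,180), with its nose pointing left toward the rack mouth near (222,175). The scene view shows the rack's collar at (307,223). The spare collars are at (244,271), low, and (278,240), high. That suggests the middle pair, which I'll check numerically.

```bash
python3 - <<'E'
from h import *
np.set_printoptions(precision=4,suppress=True)
a=load('s0.png');b=load('t0.png')
def blobs(c,m,amin):
    n,l,s,ct=cv2.connectedComponentsWithStats(m.astype(np.uint8))
    return [(l==i,ct[i],s[i]) for i in range(1,n) if s[i,4]>=amin]
for nm,c in(('scene',a),('top',b)):
    h=cv2.cvtColor(c['pixels'],cv2.COLOR_BGR2HSV);H,S,V=h[...,0],h[...,1],h[...,2]
    for col,m in(('orange',(H>=6)&(H<=16)&(S>180)&(V>120)),('red',((H<4)|(H>176))&(S>170)&(V>80)),('blue',(H>108)&(H<122)&(S>180)&(V>60)),('white',(S<25)&(V>195))):
        for mk,ct,s in blobs(c,m,12 if col=='orange' else 60):
            yy,xx=np.nonzero(mk); P=deproj(c,np.c_[xx,yy]); ok=c['range_z'][yy,xx]>0
            if ok.sum()==0: continue
            P=P[ok]; print(nm,col,ct.round(1),s,'med',np.median(P,0),'z5-95',np.percentile(P[:,2],[5,95]))
# carrier sheet outline from top
c=b; h=cv2.cvtColor(c['pixels'],cv2.COLOR_BGR2HSV)
roi=np.zeros(h.shape[:2],bool); roi[150:215,255:322]=1
m=((h[...,2]>190)&(h[...,1]<30)|((h[...,1]>60)&(h[...,0]>50)&(h[...,0]<95)))&roi
m=cv2.morphologyEx(m.astype(np.uint8),cv2.MORPH_CLOSE,np.ones((9,9)));m=cv2.morphologyEx(m,cv2.MORPH_OPEN,np.ones((15,15)))
cs=max(cv2.findContours(m,0,2)[0],key=cv2.contourArea)
P=plane(c,cs[:,0],0.004)[:,:2]
r=cv2.minAreaRect((P*1000).astype(np.float32)); print('sheet',r)
# rack: top-view points by height
ys,xs=np.mgrid[115:225,115:240];uv=np.c_[xs.ravel(),ys.ravel()];P=deproj(b,uv)
for lo,hi in((.12,.14),(.17,.195)):
    k=(P[:,2]>lo)&(P[:,2]<hi); print(lo,cv2.minAreaRect((P[k,:2]*1000).astype(np.float32)),k.sum())
np.save('P.npy',P)
im=cv2.resize(b['pixels'][110:230,110:240],None,fx=5,fy=5,interpolation=cv2.INTER_CUBIC)
im2=cv2.resize(a['pixels'][140:270,280:400],None,fx=4,fy=4,interpolation=cv2.INTER_CUBIC)
cv2.imwrite('pics/c1.png',cv2.resize(im,(650,600)));cv2.imwrite('pics/c2.png',im2)
E
```

```text
scene orange [306.1 223.5] [302 221  10   5  22] med [0.6588 0.096  0.0933] z5-95 [0.0907 0.0946]
scene orange [276.9 240.3] [273 237  10   6  28] med [0.7638 0.0303 0.1326] z5-95 [0.1303 0.1342]
scene orange [241.9 271.8] [239 270   7   4  12] med [ 0.7787 -0.04    0.053 ] z5-95 [0.0514 0.0545]
scene red [141.7 179.1] [126 175  33   9 180] med [ 0.3905 -0.3818  0.0209] z5-95 [0.0132 0.0256]
scene blue [25.9 71.1] [ 12  61  29  23 406] med [-0.1422 -1.0337  0.1851] z5-95 [0.1395 0.1969]
scene blue [ 34.7 112.7] [   0   78   71   84 1603] med [ 0.0525 -0.8501  0.1134] z5-95 [0.0067 0.1594]
scene blue [86.2 96.3] [ 74  89  25  16 212] med [-0.2166 -0.8233  0.0446] z5-95 [0.0097 0.0626]
scene blue [ 10.7 135.3] [  0 132  22   6  78] med [ 0.271  -0.8691  0.0956] z5-95 [0.0936 0.1066]
scene blue [131.3 251.6] [120 241  23  24 369] med [ 0.7083 -0.3093  0.0322] z5-95 [0.003  0.0351]
top red [350.4 179.2] [346 175   9   9  65] med [ 0.5706 -0.2529  0.0502] z5-95 [0.0406 0.0534]
top red [397.9 249.7] [380 243  36  15 266] med [ 0.3863 -0.3837  0.0248] z5-95 [0.02   0.0288]
top red [153.  271.7] [117 257  65  34 380] med [0.3338 0.2516 0.0373] z5-95 [0.0324 0.0408]
top blue [369.6 132.5] [361 124  18  18 254] med [ 0.6998 -0.3104  0.0343] z5-95 [0.0054 0.0384]
sheet ((567.859375, -105.96728515625), (114.1415786743164, 145.86695861816406), 0.4503381550312042)
0.12 ((567.7400512695312, 136.74295043945312), (121.15170288085938, 174.2208251953125), 82.26732635498047) 628
0.17 ((579.6434326171875, 194.02252197265625), (183.12030029296875, 190.7054443359375), 82.04558563232422) 3856
```

View pics/c1.png

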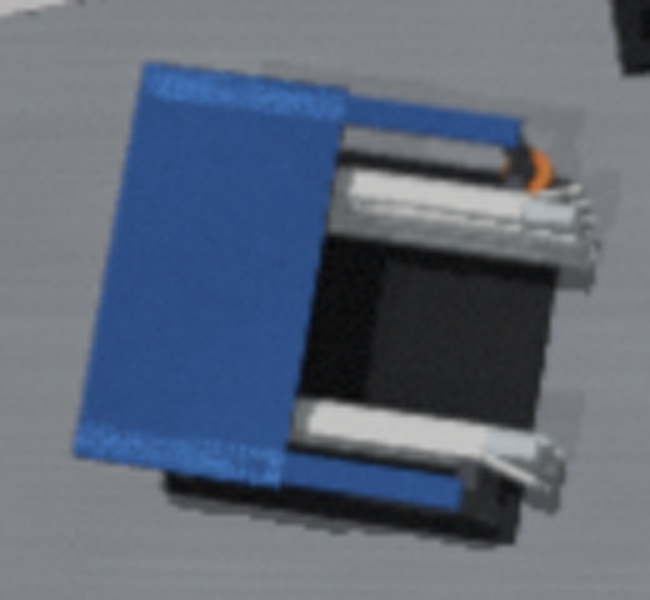

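View pics/c2.png

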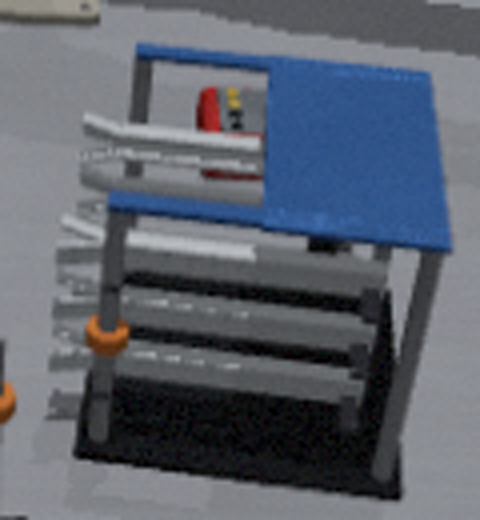

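The crops confirm the rack collar is on the middle rail (z≈0.09). The rack's x axis is at about 82° yaw, and the carrier is at about 90.5°. Now I'll swing over to the carrier.

Request:
carry_out(moves=[-1.6,-5,-44.7,4.1,-1.6,-5,-44.7,4.1,-1.6,-5,-44.7,4.1,-1.6,-5,-44.7,4.1,-1.6,0,-44.7,4.1,-1.6,0,-44.7,4.1,-1.6,0,-44.7,4.1,-1.6,0,-44.7,4.1,-1.6,0,-44.7,4.1,-1.6,0,-44.7,4.1,-1.6,0,-44.7,4.1,-1.6,0,-44.7,4.1], gripper=85)

```text
clock: 1.35
tool_pos: [0.5657, 0.2659, 0.262]
eef_rot: [-90.0, 0.0, 25.2]
ft_force: [0.7, 0.4, 0.0]
gripper_width: 0.0847
```

```bash
python3 - <<'E'
from h import *
np.set_printoptions(precision=4,suppress=True)
b=load('t0.png')
px=b['pixels'].astype(int); m=((px[...,0]>90)&(px[...,0]-px[...,2]>50)).astype(np.uint8); m[:, :115]=0;m[:,240:]=0;m[:110]=0;m[230:]=0
m=cv2.morphologyEx(m,cv2.MORPH_CLOSE,np.ones((3,3)))
cs=max(cv2.findContours(m,0,1)[0],key=cv2.contourArea)[:,0]
X=plane(b,cs,0.183)[:,:2]; print('rect',cv2.minAreaRect((X*1000).astype(np.float32)))
# side/back edges: rotate to approx rack frame
th=np.radians(82.1);R=np.array([[np.cos(th),np.sin(th)],[-np.sin(th),np.cos(th)]]);Q=(X-[.5637,.0993])@R.T
print(Q.min(0),Q.max(0))
for nm,k,ax in(('y+',Q[:,1]>Q[:,1].max()-.008,0),('y-',Q[:,1]<Q[:,1].min()+.008,0),('x+',Q[:,0]>Q[:,0].max()-.008,1)):
    s=Q[k]; s=s[(s[:,ax]>np.percentile(s[:,ax],8))&(s[:,ax]<np.percentile(s[:,ax],92))]
    p=np.polyfit(s[:,ax],s[:,1-ax],1); print(nm,len(s),'slope deg',np.degrees(np.arctan(p[0]))*(1 if ax==0 else -1),'offset',s[:,1-ax].mean())
h=cv2.cvtColor(b['pixels'],cv2.COLOR_BGR2HSV);m=((h[...,0]<6)|(h[...,0]>174))&(h[...,1]>150)&(h[...,2]>60)
m[:170]=0;m[190:]=0;m[:,:340]=0;m[:,360:]=0;yy,xx=np.nonzero(m);print(plane(b,[[xx.mean(),yy.mean()]],.045),xx.min(),xx.max(),yy.min(),yy.max())
s=sense();print(s['tool_pos'],s['eef_rot'],s['clock'])
E
```

```text
rect ((579.138916015625, 192.693115234375), (182.96177673339844, 189.24456787109375), 82.05936431884766)
[ 0.0032 -0.0971] [0.1862 0.0921]
y+ 67 slope deg 1.3789495046111921 offset 0.08975598227998205
y- 64 slope deg -1.832641257114966 offset -0.09451630992843776
x+ 68 slope deg 0.08150690790222491 offset 0.18482427450803748
[[ 0.5717 -0.2526  0.045 ]] 345 354 175 183
[0.5657 0.2659 0.262 ] [-89.999    0.0153  25.1831] 1.35
```

Request:
carry_out(moves=[-1.6,0,-44.7,4.1,-1.6,0,-44.7,4.1,-1.6,0,-44.7,4.1,-1.6,0,-44.7,4.1,-1.6,0,-44.7,4.1,-1.6,0,-44.7,4.1,-9,10,-43.5,0,-9,10,-43.5,0,-9,10,-43.5,0,-9,10,-43.5,0,-9,10,-43.5,0,-9,10,-43.5,0])

```text
clock: 2.55
tool_pos: [0.5738, -0.2552, 0.2017]
eef_rot: [-90.0, 0.0, 0.8]
ft_force: [0.7, 0.1, -0.9]
gripper_width: 0.0847
```

Request:
carry_out(moves=[0,20,0,0,0,20,0,0,0,0,0,0])

```text
clock: 2.85
tool_pos: [0.5729, -0.2531, 0.1593]
eef_rot: [-89.9, 0.3, 0.7]
ft_force: [-0.5, 0.2, -1.2]
gripper_width: 0.0849
```

```bash
python3 - <<'E'
from h import *
np.set_printoptions(precision=4,suppress=True)
w=snap('wrist','w1.png');s=sense();print(s['tool_pos'],s['eef_rot'],s['clock'],s['ft_force'])
h=cv2.cvtColor(w['pixels'],cv2.COLOR_BGR2HSV);m=(((h[...,0]<6)|(h[...,0]>174))&(h[...,1]>150)&(h[...,2]>60)).astype(np.uint8)
n,l,st,ct=cv2.connectedComponentsWithStats(m)
for i in range(1,n):
  if st[i,4]>50:
    yy,xx=np.nonzero(l==i);P=deproj(w,np.c_[xx,yy]);t=P[P[:,2]>.047]
    print(ct[i],st[i],len(t));
    if len(t)>20: print(t.min(0),t.max(0),t.mean(0),cv2.minAreaRect((t[:,:2]*1000).astype(np.float32)))
E
```

```text
[ 0.5738 -0.2533  0.1612] [-89.9514   0.1485   0.7486] 2.9 [-1.2275 -0.0137  0.4998]
[249.7673 189.497 ] [ 236  170   28   39 1010] 765
[ 0.5584 -0.2654  0.0472] [ 0.5807 -0.1771  0.2921] [ 0.5697 -0.2527  0.0518] ((568.8333740234375, -221.25357055664062), (22.088762283325195, 88.1925048828125), 1.1289424896240234)
[ 70.5024 282.1747] [  50  255   42   56 1242] 18
```

View pics/w1.png

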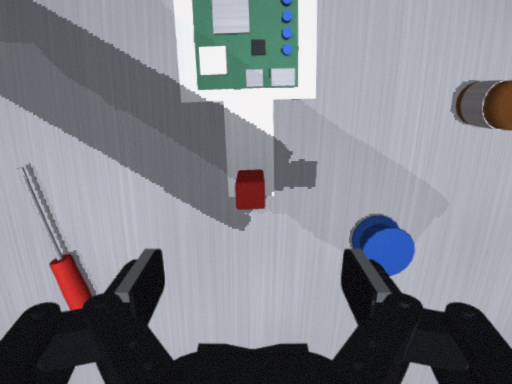

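The wrist view shows the post at (250,189), between the open fingers, with the spool well clear. I'll descend, grip and settle.

Request:
carry_out(moves=[-4,27,0,0,0,30,0,0,0,30,0,0,0,25,0,0,0,15,0,0,0,9,0,0,0,0,0,0,0,0,0,0])

```text
clock: 3.7
tool_pos: [0.5712, -0.2541, 0.0275]
eef_rot: [-90.0, -0.1, 0.7]
ft_force: [-0.2, -0.5, -0.1]
gripper_width: 0.085
```

Request:
carry_out(moves=[0,0,0,0,0,0,0,0,0,0,0,0,0,0,0,0,0,0,0,0,0,0,0,0,0,0,0,0,0,0,0,0,0,0,0,0,0,0,0,0], gripper=10, squeeze=50)

```text
clock: 4.7
tool_pos: [0.5707, -0.2539, 0.0267]
eef_rot: [-90.0, -0.0, 0.7]
ft_force: [-1.2, -0.0, 5.3]
gripper_width: 0.0233
```

The post is held at 23.3 mm. I'll lift and go to a pose in front of the rack.

Request:
carry_out(moves=[0,-5,0,0,0,-15,0,0,0,-20,0,0,0,-20,0,0,0,-20,0,0,0,-7,0,0,-14,0,20,0,-15,0,20,0,-14,0,20,3,0,0,15,3,0,0,0,2.5,0,0,0,0], squeeze=90)

```text
clock: 5.9
tool_pos: [0.5271, -0.1788, 0.1132]
eef_rot: [-90.0, 0.0, -7.7]
ft_force: [0.1, -0.5, -2.3]
gripper_width: 0.0228
```

Request:
carry_out(moves=[0,0,0,0,0,0,0,0,0,0,0,0])

```text
clock: 6.2
tool_pos: [0.5271, -0.1798, 0.1132]
eef_rot: [-90.0, 0.0, -7.8]
ft_force: [-0.4, -1.0, -2.8]
gripper_width: 0.0231
```

```bash
python3 - <<'E'
from h import *
np.set_printoptions(precision=4,suppress=True)
w=snap('wrist','w2.png');b=snap('top','t2.png');a=snap('scene','s2.png');s=sense();print(s['tool_pos'],s['eef_rot'],s['clock'],s['ft_force'],s['ft_torque'],s['gripper_width'])
i1=cv2.resize(b['pixels'][110:230,190:350],None,fx=3.75,fy=3.75,interpolation=cv2.INTER_CUBIC)
i2=cv2.resize(a['pixels'][130:270,180:340],None,fx=4,fy=4,interpolation=cv2.INTER_CUBIC)
cv2.imwrite('pics/c3.png',i1);cv2.imwrite('pics/c4.png',i2)
E
```

```text
[ 0.5272 -0.1796  0.1132] [-90.0021   0.0076  -7.7615] 6.35 [ 0.5631 -0.0802 -2.8865] [-0.3262  0.0262  0.0249] 0.02287665785130851
```

View pics/w2.png

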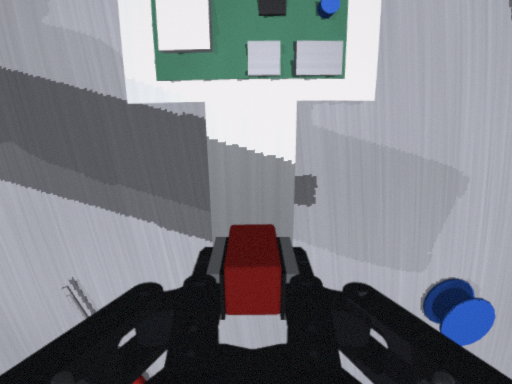

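View pics/c4.png

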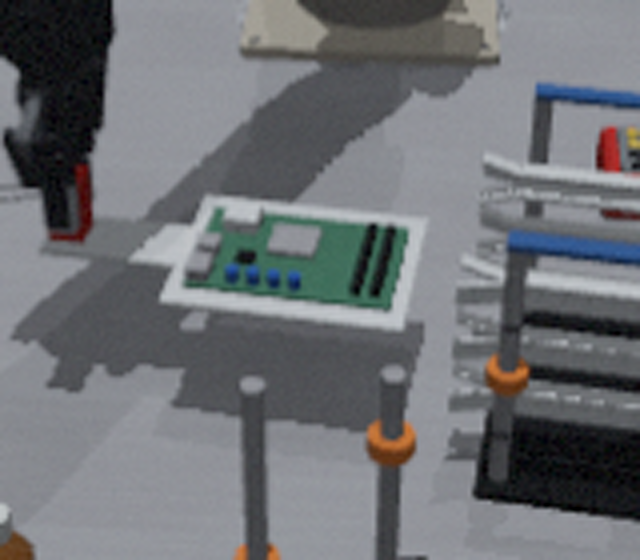

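The carrier hangs in front of the rack at the middle level, with its nose still short of the lead-ins (scene crop nose edge near x=410–430, rails from x=450). The wrist view shows the post held centrally between the pads. Next I'll measure the sheet pose and the rail centreline from depth.

```bash
python3 - <<'E'
from h import *
np.set_printoptions(precision=4,suppress=True)
w=load('w2.png');b=load('t2.png');a=load('s2.png')
O=np.array([.566,.099]);th=np.radians(82.0);R=np.array([[np.cos(th),np.sin(th)],[-np.sin(th),np.cos(th)]])
def cloud(c):
    ys,xs=np.mgrid[0:384,0:512];uv=np.c_[xs.ravel(),ys.ravel()];P=deproj(c,uv);k=c['range_z'].ravel()>0
    return np.c_[(P[:,:2]-O)@R.T,P[:,2]][k],uv[k]
# sheet plane: white pixels
for nm,c in(('wrist',w),('top',b),('scene',a)):
    Q,uv=cloud(c);px=c['pixels'][uv[:,1],uv[:,0]].astype(int)
    k=(px.min(1)>150)&(np.ptp(px,axis=1)<25)&(Q[:,0]>-.27)&(Q[:,0]<-.03)&(abs(Q[:,1])<.08)&(Q[:,2]>.07)&(Q[:,2]<.105)
    q=Q[k]
    for _ in range(3):
        A=np.c_[q,np.ones(len(q))];co=np.linalg.lstsq(np.c_[q[:,:2],np.ones(len(q))],q[:,2],rcond=None)[0];r=q[:,2]-np.c_[q[:,:2],np.ones(len(q))]@co;q=q[abs(r)<2*r.std()+1e-4]
    print(nm,len(q),'tilt deg x,y',np.degrees(co[:2]),'z at nose/post',co@[-.05,0,1],co@[-.27,0,1],'std',r.std())
    k=(Q[:,0]>-.22)&(Q[:,0]<-.03)&(abs(Q[:,1])<.09)&(Q[:,2]>.075)&(Q[:,2]<.115)
    s=Q[k]
    print('  extents',np.percentile(s,[.5,99.5],axis=0).ravel(), cv2.minAreaRect((s[:,:2]*1000).astype(np.float32)))
    for lo,hi in((-.17,-.14),(-.14,-.11),(-.11,-.08)):
        u=s[(s[:,0]>lo)&(s[:,0]<hi),1]
        if len(u)>20: print('  band',lo,np.percentile(u,[1,99]),np.percentile(u,[1,99]).mean())
# rails in top
Q,uv=cloud(b)
for lo,hi in((-.025,-.015),(-.01,0),(.0,.01),(.01,.03),(.03,.05),(.05,.07),(.07,.09)):
    s=Q[(Q[:,0]>lo)&(Q[:,0]<hi)&(abs(Q[:,1])<.09)&(Q[:,2]>.115)&(Q[:,2]<.15)]
    out=[]
    for sg in(1,-1):
        u=s[s[:,1]*sg>0]
        if len(u)>5: out+=[sg,len(u),np.percentile(u[:,1],[3,50,97]),np.median(u[:,2])]
    print(lo,out)
E
```

```text
wrist 20219 tilt deg x,y [7.0773 0.2274] z at nose/post 0.1120458482004522 0.08487091460661123 std 0.004747671785672555
  extents [-0.2192 -0.0574  0.0895 -0.1625  0.0612  0.1047] ((-190.62368774414062, 1.7677688598632812), (58.876033782958984, 121.36111450195312), 0.20742455124855042)
  band -0.17 [-0.057   0.0612] 0.002070700206168067
top 1149 tilt deg x,y [-0.1998 -0.0374] z at nose/post 0.09045442580096139 0.09122174863784244 std 0.002096659025203851
  extents [-0.2177 -0.0605  0.0859 -0.0568  0.0588  0.1062] ((-137.919677734375, -1.1181716918945312), (164.11708068847656, 120.68157958984375), 0.754069983959198)
  band -0.17 [-0.06    0.0578] -0.0010747026755944418
  band -0.14 [-0.0601  0.058 ] -0.0010569739083507688
  band -0.11 [-0.0592  0.0587] -0.00022124643033349586
scene 561 tilt deg x,y [-0.1501  0.0852] z at nose/post 0.09060943685865798 0.09118596145098881 std 0.0009764914022235805
  extents [-0.2175 -0.059   0.0865 -0.0569  0.0622  0.1045] ((-137.92025756835938, 1.954132080078125), (163.3787841796875, 124.08625793457031), 0.3783450722694397)
  band -0.17 [-0.0583  0.060
[... 518 characters left out ...]
18), -1, 54, array([-0.0858, -0.0617, -0.0488]), np.float64(0.13571911468968234)]
0.01 [1, 69, array([0.0486, 0.059 , 0.0739]), np.float64(0.1370334603081096), -1, 81, array([-0.0803, -0.0583, -0.0494]), np.float64(0.13666856725557697)]
0.03 [1, 60, array([0.0483, 0.0571, 0.0646]), np.float64(0.137668256066671), -1, 66, array([-0.0651, -0.0557, -0.049 ]), np.float64(0.13700431877219788)]
0.05 [1, 62, array([0.0479, 0.0564, 0.0642]), np.float64(0.13763341122110928), -1, 65, array([-0.0653, -0.0559, -0.0494]), np.float64(0.1376308459370783)]
0.07 [1, 56, array([0.0481, 0.0571, 0.0644]), np.float64(0.1378251192568425), -1, 61, array([-0.0636, -0.0557, -0.0495]), np.float64(0.13616901033839435)]
```

The sheet and rails agree to within 1–2 mm and 0.5°. I'll make a small correction and go in in stages, watching the force.

Request:
carry_out(moves=[-1.4,-0.7,0,0.3,0,0,8,0,0,0,8,0,0,0,8,0,0,0,8,0,0,0,8,0,0,0,8,0,0,0,8,0,0,0,8,0,0,0,6,0,0,0,0,0,0,0,0,0])

```text
clock: 7.55
tool_pos: [0.5357, -0.11, 0.114]
eef_rot: [-90.0, 0.0, -8.1]
ft_force: [0.5, 0.0, -1.7]
gripper_width: 0.0229
```

```bash
python3 - <<'E'
from h import *
b=snap('top','t3.png');a=snap('scene','s3.png');s=sense();print(s['tool_pos'],s['eef_rot'],s['clock'],s['ft_force'],s['ft_torque'])
i1=cv2.resize(b['pixels'][120:220,180:300],None,fx=4,fy=4,interpolation=cv2.INTER_CUBIC)
i2=cv2.resize(a['pixels'][140:260,230:390],None,fx=4,fy=4,interpolation=cv2.INTER_CUBIC)[:400]
cv2.imwrite('pics/c5.png',np.hstack([i1[:, :480][:400],np.zeros((400,1,3),np.uint8)])); cv2.imwrite('pics/c6.png',cv2.resize(a['pixels'][140:260,230:390],(800,600),interpolation=cv2.INTER_CUBIC))
E
```

```text
[ 0.53561523 -0.11040643  0.11400693] [-9.00083947e+01 -3.04904288e-03 -8.09628326e+00] 7.65 [ 0.08009761 -1.17403649 -2.36158341] [-0.28723808  0.08161327 -0.07619397]
```

View pics/c6.png

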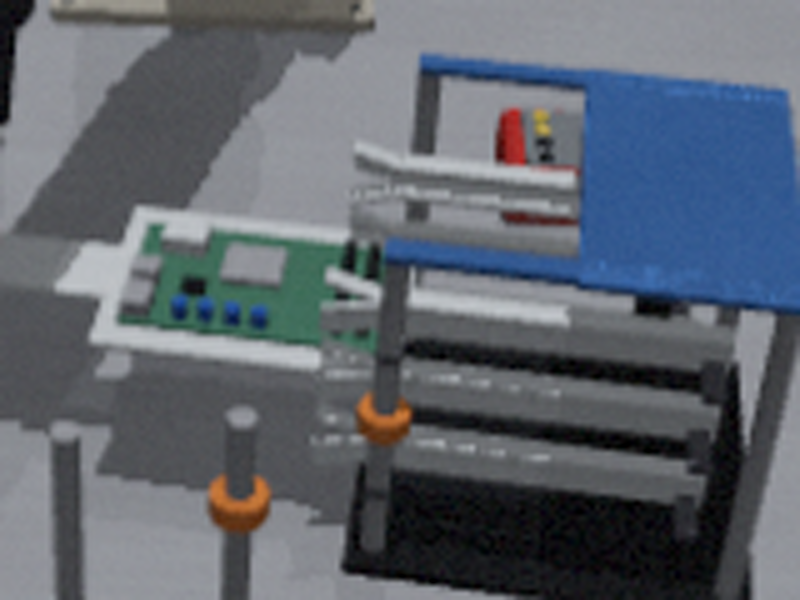

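The carrier's leading edge is entering the middle pair's lead-ins near (325,362), level with the collar, with no contact force. I'll continue, staying short of the earliest possible stop.

Request:
carry_out(moves=[0,0,6,0,0,0,6,0,0,0,6,0,0,0,6,0,0,0,6,0,0,0,0,0])

```text
clock: 8.25
tool_pos: [0.5401, -0.0788, 0.1139]
eef_rot: [-90.0, 0.0, -8.0]
ft_force: [0.2, -0.5, -2.1]
gripper_width: 0.0229
```

Request:
carry_out(moves=[0,0,6,0,0,0,6,0,0,0,6,0,0,0,6,0,0,0,6,0,0,0,6,0,0,0,6,0,0,0,6,0,0,0,0,0])

```text
clock: 9.15
tool_pos: [0.5468, -0.0315, 0.114]
eef_rot: [-90.0, 0.0, -8.0]
ft_force: [0.7, 0.5, -2.6]
gripper_width: 0.0229
```

Request:
carry_out(moves=[0,0,4,0,0,0,4,0,0,0,4,0,0,0,2,0,0,0,1.5,0,0,0,1.5,0,0,0,1.5,0,0,0,0,0])

```text
clock: 9.95
tool_pos: [0.5493, -0.0141, 0.114]
eef_rot: [-90.0, 0.0, -8.0]
ft_force: [0.8, 0.7, -2.5]
gripper_width: 0.0229
```

Request:
carry_out(moves=[0,0,1,0,0,0,1,0,0,0,1,0,0,0,1,0,0,0,1,0,0,0,0,0])

```text
clock: 10.55
tool_pos: [0.55, -0.0092, 0.114]
eef_rot: [-90.0, 0.0, -8.0]
ft_force: [-0.8, 0.5, -2.8]
gripper_width: 0.0231
```

Request:
carry_out(moves=[0,0,1,0,0,0,1,0,0,0,1,0,0,0,1,0,0,0,0,0])

```text
clock: 11.05
tool_pos: [0.5505, -0.0052, 0.114]
eef_rot: [-90.0, 0.0, -8.0]
ft_force: [0.0, -0.6, -2.4]
gripper_width: 0.023
```

Request:
carry_out(moves=[0,0,1,0,0,0,1,0,0,0,0,0])

```text
clock: 11.35
tool_pos: [0.5508, -0.0032, 0.114]
eef_rot: [-90.0, 0.0, -8.0]
ft_force: [-0.4, 0.3, -1.4]
gripper_width: 0.0227
```

Request:
carry_out(moves=[0,0,1,0,0,0,1,0,0,0,0,0])

```text
clock: 11.65
tool_pos: [0.5511, -0.0016, 0.114]
eef_rot: [-90.0, -0.0, -8.1]
ft_force: [-0.6, 0.0, -2.9]
gripper_width: 0.0227
```

Request:
carry_out(moves=[0,0,1,0,0,0,1,0,0,0,0,0])

```text
clock: 11.95
tool_pos: [0.551, -0.0015, 0.114]
eef_rot: [-90.1, 0.0, -8.2]
ft_force: [-1.7, -7.7, 0.1]
gripper_width: 0.0228
```

Contact, at about 7.7 N and within the stop range. I'll add a slight push to be sure it is firm.

Request:
carry_out(moves=[0,0,1,0,0,0,0.5,0,0,0,0,0,0,0,0,0])

```text
clock: 12.35
tool_pos: [0.5509, -0.0014, 0.114]
eef_rot: [-90.2, 0.0, -8.2]
ft_force: [-3.6, -11.6, 1.4]
gripper_width: 0.0225
```

```bash
python3 - <<'E'
from h import *
np.set_printoptions(precision=4,suppress=True)
b=snap('top','t4.png');a=snap('scene','s4.png');s=sense();print(s['tool_pos'],s['eef_rot'],s['clock'],s['ft_force'],s['ft_torque'])
O=np.array([.566,.099]);th=np.radians(82.0);R=np.array([[np.cos(th),np.sin(th)],[-np.sin(th),np.cos(th)]])
for nm,c in(('top',b),('scene',a)):
    ys,xs=np.mgrid[0:384,0:512];uv=np.c_[xs.ravel(),ys.ravel()];P=deproj(c,uv);Q=np.c_[(P[:,:2]-O)@R.T,P[:,2]]
    k=(Q[:,0]>-.09)&(Q[:,0]<.05)&(abs(Q[:,1])<.045)&(Q[:,2]>.07)&(Q[:,2]<.115);px=c['pixels'][uv[:,1],uv[:,0]].astype(int)
    k&=(px.min(1)>120)&(np.ptp(px,axis=1)<25);q=Q[k];print(nm,len(q),np.percentile(q,[1,50,99],axis=0))
    t=Q[(Q[:,0]>-.024)&(Q[:,0]<-.004)&(Q[:,2]>.07)&(Q[:,2]<.112)&(abs(Q[:,1])<.075)];print(np.percentile(t[:,1],[1,99]))
cv2.imwrite('pics/c7.png',cv2.resize(a['pixels'][140:260,230:390],(800,600),interpolation=cv2.INTER_CUBIC))
E
```

```text
[ 0.5509 -0.0014  0.1139] [-90.1933   0.05    -8.2208] 12.45 [ -3.6614 -12.474    1.7111] [-2.4149  0.7709  0.2713]
top 192 [[-0.0046 -0.0024  0.0904]
 [ 0.0298  0.0209  0.1001]
 [ 0.0495  0.0446  0.1083]]
[0.0249 0.0661]
scene 213 [[-0.0751 -0.0303  0.0887]
 [-0.0376  0.0058  0.092 ]
 [ 0.0458  0.0419  0.1041]]
[-0.0708  0.0714]
```

View pics/c7.png

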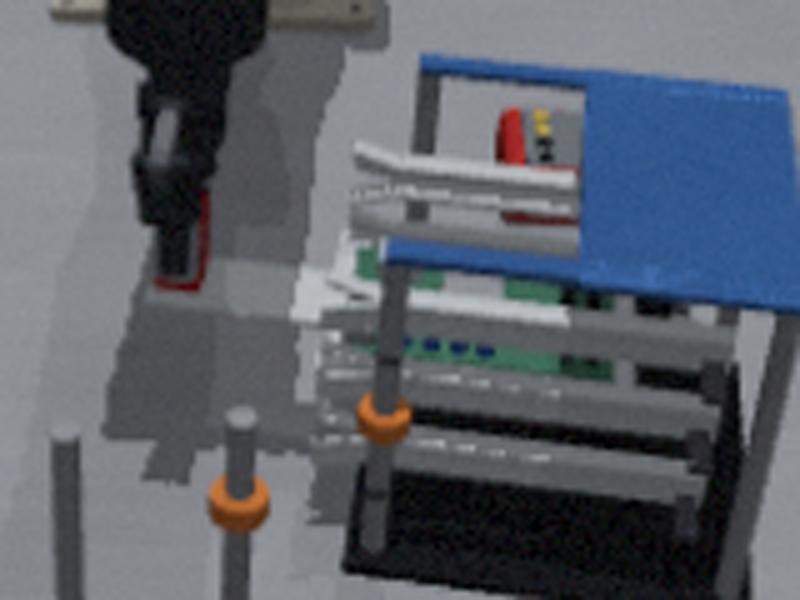

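The board now sits between the high and middle rails, on the middle pair, and pushes against the stop at about 13 N. The post is about 101 mm in front of the mouth, inside the expected range. I'll ease most of the push off, lower onto the ledges and release.

Request:
carry_out(moves=[0,0.5,-0.5,0,0,0.5,-0.5,0,0,0.4,-0.5,0,0,0,0,0,0,0,0,0])

```text
clock: 12.95
tool_pos: [0.5511, -0.0014, 0.1126]
eef_rot: [-90.1, 0.0, -8.2]
ft_force: [-1.4, -7.0, -0.4]
gripper_width: 0.0231
```

Request:
carry_out(moves=[0,0.6,0,0,0,0.4,-0.5,0,0,0,-0.3,0,0,0,0,0])

```text
clock: 13.35
tool_pos: [0.5512, -0.0016, 0.1118]
eef_rot: [-90.0, -0.0, -8.2]
ft_force: [-1.3, -5.3, 0.9]
gripper_width: 0.0227
```

Request:
carry_out(moves=[0,0,0,0,0,0,0,0,0,0,0,0,0,0,0,0,0,0,0,0,0,0,0,0,0,0,0,0,0,0,0,0], gripper=70)

```text
clock: 14.15
tool_pos: [0.5512, -0.0003, 0.1116]
eef_rot: [-90.0, 0.0, -8.1]
ft_force: [0.4, -0.1, -0.7]
gripper_width: 0.0699
```

Request:
carry_out(moves=[0,-5,0,0,0,-10,0,0,0,-20,0,0,0,-25,0,0,0,-30,0,0,0,-30,0,0,0,-20,-30,0,0,0,-30,0,0,0,-30,0,0,0,-10,0,0,0,0,0,0,0,0,0])

```text
clock: 15.35
tool_pos: [0.5375, -0.098, 0.2518]
eef_rot: [-90.0, -0.0, -8.0]
ft_force: [-0.1, 0.3, 0.0]
gripper_width: 0.07
```

```bash
python3 - <<'E'
from h import *
np.set_printoptions(precision=4,suppress=True)
b=snap('top','t5.png');a=snap('scene','s5.png');w=snap('wrist','w5.png');s=sense();print(s['tool_pos'],s['clock'],s['ft_force'],s['gripper_width'])
O=np.array([.566,.099]);th=np.radians(82.0);R=np.array([[np.cos(th),np.sin(th)],[-np.sin(th),np.cos(th)]])
h=cv2.cvtColor(w['pixels'],cv2.COLOR_BGR2HSV)
for nm,c in(('top',b),('scene',a),('wrist',w)):
    ys,xs=np.mgrid[0:384,0:512];uv=np.c_[xs.ravel(),ys.ravel()];P=deproj(c,uv);Q=np.c_[(P[:,:2]-O)@R.T,P[:,2]]
    h=cv2.cvtColor(c['pixels'],cv2.COLOR_BGR2HSV).reshape(-1,3);m=((h[:,0]<6)|(h[:,0]>174))&(h[:,1]>150)&(h[:,2]>60)&(Q[:,0]>-.15)&(Q[:,0]<-.05)&(abs(Q[:,1])<.05)
    print(nm,'post',m.sum(),np.percentile(Q[m],[2,50,98],axis=0) if m.sum() else '')
    px=c['pixels'][uv[:,1],uv[:,0]].astype(int);k=(px.min(1)>120)&(np.ptp(px,axis=1)<25)&(abs(Q[:,1])<.02)&(Q[:,2]>.07)&(Q[:,2]<.112)&(Q[:,0]>-.09)&(Q[:,0]<-.03)
    if k.sum()>20:
        q=Q[k];p=np.polyfit(q[:,0],q[:,2],1);print('tongue z at -.06',np.polyval(p,-.06),'tilt',np.degrees(p[0]),'y lim',np.percentile(q[:,1],[2,98]))
i=cv2.resize(a['pixels'][140:260,230:390],(640,480),interpolation=cv2.INTER_CUBIC)
cv2.imwrite('pics/c8.png',i)
E
```

```text
[ 0.5375 -0.0977  0.2515] 15.5 [-0.9946  0.5553 -0.2585] 0.07036494837393888
top post 83 [[-0.1122 -0.0108  0.119 ]
 [-0.1026  0.      0.1349]
 [-0.0929  0.0099  0.1399]]
tongue z at -.06 0.08970675010473991 tilt 0.22725363257581754 y lim [-0.0191  0.0196]
scene post 177 [[-0.1112 -0.013   0.0939]
 [-0.1003 -0.0099  0.1212]
 [-0.09    0.0054  0.1367]]
tongue z at -.06 0.08967042349373201 tilt 0.5029897489467215 y lim [-0.0196  0.0184]
wrist post 974 [[-0.1142 -0.0095  0.1282]
 [-0.1029  0.0015  0.1359]
 [-0.0915  0.0123  0.1374]]
tongue z at -.06 0.08998609760937093 tilt 0.011905605554591327 y lim [-0.0192  0.0193]
```

View pics/c8.png

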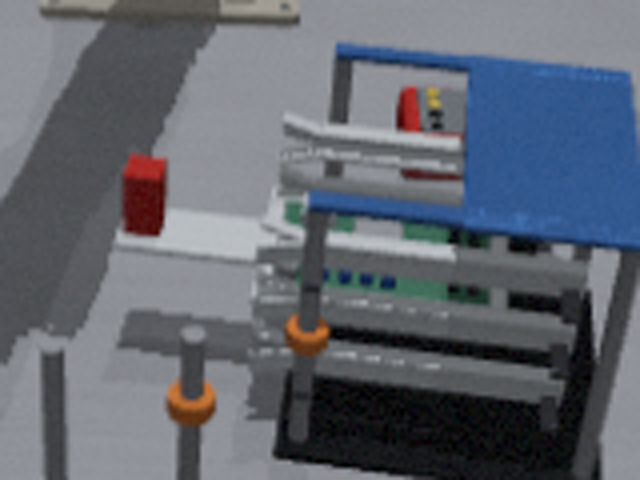

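View pics/w5.png

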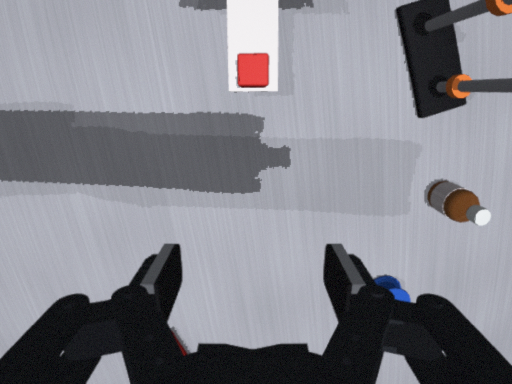

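The carrier rests level at ledge height with the post straight out, the arm is clear, and the spool, bottle, stand and driver are where they were. Handing in.

```bash
python3 -c "
from station import close_job; print(close_job())"
```

```text
the job is handed in; nothing more can be done
None
```

The carrier is in the rack's middle pair of rails, the pair marked by the orange collar on the rack's own post. The red post faces outward and the gripper has let go. I handed the job in at about 15.5 s.

- **Insertion:** No sliding force showed on the way in. The stop came at about 125 mm inside the mouth. I pushed to about 13 N against it, eased to about 5 N, lowered the carrier onto the ledges and opened the gripper.
- **Last checks:** The underside is about 86 mm above the bench (the ledges are at 85 mm) and level to within 0.5°. The post is centred to about 1–2 mm and stands about 102 mm in front of the mouth, inside the 71–107 mm range. The tool force was near zero after release.
- **Surroundings:** The spool, bottle, stand and screwdriver looked undisturbed in the last pictures. I checked this by eye and did not measure it.
- **Disagreements:** One automatic plane fit of the sheet from the wrist camera gave a wrong tilt of 7°. The top and scene cameras both showed it level, so I ignored the wrist fit. The post reads about 1 mm further out after release than the tool position did before. That is within camera error, but a slip of up to a millimetre from the stop can't be ruled out.

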